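# Empty the wheel's tool tray and snap it back onto its bracket

## Task

Pick up the grey tool tray by its orange handle, tip it to about 40 degrees over the reclaim bucket so that all three dry clay balls roll out of one end into the bucket, and bring it back level. Then set it on the bracket at the side of the potter's wheel and press it straight down until it snaps past both spring clips and sits fully home; finish still holding the handle and still pressing the tray firmly down on the bracket. Leave the bucket standing and everything else on the table where it is.

Things in the scene. Friction and masses are not known exactly. Their poses are not given: they have to be found in the camera images.
- tray: grey plastic tool tray, 172 (x) x 90 (y) mm, side walls 28 mm high, 250 g (up to 20 % more or less), standing on the table, x roughly along world x (within 0.4 rad). Origin: centre of its underside, z up. Flat floor 88 mm long, 3 mm thick. On each long outer face, 12 mm above the underside, an orange snap ridge 60 mm long stands out 5.5 mm. Both ways round are equal
- tray_lip (a point): middle of the pouring lip at the tray's +x end, 85 mm from the centre and 18 mm above the underside; the other end is the same. From the flat floor each end slopes up to its lip at 22 degrees over 42 mm and has no wall above it; with the tray tipped to 40 degrees the balls roll out over the lower lip within about 1 s
- tray_handle (a point): middle of the tray's orange carrying handle: a bar 82 mm long along tray x, 14 mm thick along tray y, 18 mm high (48 to 66 mm above the tray's underside), carried at both ends by struts (8 mm round) from the side walls, 37 to 40 mm from the middle; open beneath. This point lies 57 mm above the tray's origin. Grip it across its 14 mm
- ball1_center (a point): dark brown-pink ball of hard dry clay, 22 mm across, 12 g, rolling loose in the tray at the start; this point is its centre
- ball2_center (a point): light pink-tan ball of hard dry clay, 22 mm across, 12 g, rolling loose in the tray at the start; this point is its centre
- ball3_center (a point): dark brown ball of hard dry clay, 22 mm across, 12 g, rolling loose in the tray at the start; this point is its centre
- bucket: white open reclaim bucket with a blue band, 170 mm across the rim (inside about 160), 100 mm high, with a little dried clay on its floor, 0.9 kg, loose; origin under its centre
- bucket_rim (a point): centre of the bucket's mouth, 100 mm above its underside
- wheel: fixed table-top potter's wheel: blue-grey housing 370 x 330 x 140 mm, yellow splash pan to 202 mm and aluminium wheel head, a clay bowl on it to 250 mm. Origin: on the table under the middle of the tray bracket; the housing begins 100 mm from there along the wheel's +y. Yaw varies by 0.25 rad either way
- bracket: dark steel plate, 110 (x) x 88 (y) x 8 mm, on arms from the wheel's -y side, on which the tray sits lengthwise along x; origin in the middle of its top face, 60 mm above the table; axes parallel to the wheel's
- bracket_seat (a point): middle of the bracket's top face: the tray's origin lies here when home, tray x along bracket x. The ridges meet the clips with the tray about 16 mm above this; the push rises to a peak of about 9 to 14 N (both clips) near 13 mm and drops away as they pass at 8.5 mm; the clips then draw the tray down to the seat, clips upright again over the ridges. The clips centre it across, nothing guides it along x
- clip_left (a joint): orange spring clip on the bracket's +y long side, 30 mm wide, with a round bar head 8 mm thick whose centre is 51.5 mm from the bracket's middle line and 20.5 mm above the seat; above it a lead-in flares outward to 57 mm, top 35 mm above the seat. Value: outward lean in rad, 0 at rest, springs back by itself
- clip_right (a joint): the same clip on the bracket's -y long side; value: outward lean in rad, 0 at rest
- jar_purple: glaze jar with purple label and a white cap, 56 mm across, 80 mm high; origin under its centre. Bystander
- jar_orange: glaze jar with orange label and a white cap, 56 mm across, 80 mm high; origin under its centre. Bystander
- jar_green: glaze jar with green label and a white cap, 56 mm across, 80 mm high; origin under its centre. Bystander
- elephant: lilac clay elephant figure, about 95 x 40 x 65 mm, standing on a plaster board 12 mm thick (fixed, 200 x 300 mm) at the far right; origin under its centre. Bystander
- dinosaur: green clay dinosaur figure, about 110 x 26 x 75 mm, on the same board; origin under its centre. Bystander
- wood_knife: wooden modelling knife, 190 x 18 x 8 mm, lying along its x; origin under the middle of its handle. Bystander
- can: red drink can, 66 mm across, 115 mm high; origin under its centre. Bystander
Not all that is in view belongs to the job. What is shaped like the bucket but green is not meant.

How it is judged:
By the outcome, as a careful person would: the job done as asked, in the order asked, and still so for the second after the job is handed in, while the arm keeps its last pose, push and grip.
It also fails if it takes over 48 s, if anything falls off the work surface, if the arm or the gripper's body presses on something with over 40 N, if the wrist force passes 120 N, or if a joint passes its speed limit or range.

## Robot

A 7-joint arm with a two-finger parallel gripper is mounted at the origin on the work surface. World frame = base frame: x ahead of the robot, y to its left, z up, the work surface at z = 0. Lengths are in m, angles in rad, forces in N, time in s.
With the tool pointing down it reaches from about 0.375 to 0.925 m from the base axis. Payload 3.1 kg.
Tool frame: the origin (TCP) lies between the finger pads; the fingertips stand 19 mm ahead of it and the grasp point (between the pads) is the TCP; z points along the fingers, y is the line along which they close (so a half turn about z gives the same grasp; the last joint's range is limited). The gripper opens to 85 mm and grips with 20 to 120 N. Pads are 22 mm wide; open, the fingers measure 114 mm over their backs; the gripper's body (76 mm by 85 mm) begins 54 mm behind the grasp point. The pads swing forward as they close: fully open they stand 13 mm farther back than shut.
Start: joints at [1.039, 0.383, 0.044, 1.598, -0.018, 1.161, -0.05], TCP at [0.273, -0.59, 0.25] pointing down, gripper open.
Joint ranges: [-2.61, 2.61], [-0.41, 2.15], [-1.48, 1.57], [0, 2.5], [-1.57, 4.71], [0.05, 1.97], [-2.85, 2.85]. Speed limits (rad/s): [2.79, 2.79, 3.14, 3.14, 3.14, 3.14, 3.14].

## Interface

Orientations are given as a unit quaternion [x, y, z, w].
In Python, from bench import move_ptp, movel, move_j, move_gripper, pause, inverse_kinematics, read_camera, camera_params, MotionError, sign_off, look_for, tip_of, read_time_s, read_qpos, read_joint_vel, read_effort, read_eef_pos, read_tcp_rot, read_ft_force, read_ft_torque, read_finger_gap, read_grasp_force gives the robot as it stands. Calls block until the motion is done:
- move_ptp(position, orientation): joint-space move of the TCP to a pose.
- movel(position, orientation=None, speed=0.15): straight line of the TCP; orientation=None keeps the orientation; speed is the mean speed in m/s.
- move_j(angles): joint-space move.
- move_gripper(opening, effort=None): finger opening in m; effort is the grip in N (None keeps the last); returns when the fingers have stopped.
- pause(seconds).
- inverse_kinematics(position, orientation): joint angles nearest the present ones, or None.
- read_camera(name): name is "side" or "top"; returns the picture (480x640x3 uint8, red, green, blue); there is no depth.
- camera_params(name): a dict with "K" (3x3 intrinsics, pixels), "camera_from_world" (4x4, takes a point from world to camera coordinates). Camera axes: x right, y down, z forward; pixel columns grow to the right and rows downward; lengths in m; the calibration is good to about 2 mm. A picture is of the moment at which its call begins. camera_params takes no time and is no camera call.
A pose or a line that the arm cannot do raises MotionError and nothing moves.
- sign_off(): hands the job in; it is judged then, once.
Trained networks look in the newest picture that a camera, given by its name, has taken for a name from the list of things; names that differ only in an ending like _2 or _b are one class to them, and where a whole thing is asked for, a point or a joint stands for the part that bears it (a point fixed in the world has none). Each returns a list of dicts, best first, with "confidence" (0 to 1); they miss things now and then, are a little off and sometimes report something else, mostly with a low value. They report only what shows in the picture. A call takes as long as a camera call. They do not tell look-alikes from the thing itself.
- look_for(camera, name): "at" ([column, row] in pixels, amid what is visible of it).
- tip_of(camera, name): "at" ([column, row] in pixels: a listed point, or the origin of a listed thing).
Readings, each from a call of its own:
- read_time_s(): time.
- read_qpos(): joint angles.
- read_joint_vel(): joint speeds.
- read_effort(): joint torques, N m.
- read_eef_pos(): TCP position.
- read_tcp_rot(): TCP orientation.
- read_ft_force(): force on the tool from outside, world axes, zero at the start.
- read_ft_torque(): the same for the moment, N m.
- read_finger_gap(): finger opening in m.
- read_grasp_force(): force on a finger pad.
Only numpy, scipy, OpenCV 4.12 (cv2) and the standard library are available. Lean on these libraries where they do the work, as an engineer would, in place of code of your own. Each camera call takes 0.05 s, during which the arm holds its last target. There are 200 camera calls.

## Working session

There is one attempt and no reset: what is moved stays moved. The work goes in short steps, each a Python script; the robot and the scene stay as the last script left them, time stands still between calls to the robot, and variables do not carry over. Pictures are saved under pics/ and viewed, at most 10 in all, crops included, and the job is handed in when it is done.

```bash
mkdir -p pics; cat > h.py <<'E'
import numpy as np, cv2
from bench import *
from scipy.optimize import least_squares
from scipy.spatial.transform import Rotation as R
def P(c):
    p=camera_params(c); return np.array(p["K"]),np.array(p["camera_from_world"])
def proj(c,X):
    K,T=P(c); q=K@(T[:3,:3]@np.asarray(X)+T[:3,3]); return q[:2]/q[2]
def ray(c,uv):
    K,T=P(c); d=T[:3,:3].T@np.linalg.solve(K,[*uv,1]); return -T[:3,:3].T@T[:3,3],d/np.linalg.norm(d)
def onz(c,uv,z):
    o,d=ray(c,uv); return o+d*(z-o[2])/d[2]
def snap(c,name):
    im=read_camera(c); cv2.imwrite(f"pics/{name}.png",im[:,:,::-1]); return im
def down(a): # tool down, closing axis y at world angle a+90deg ; tool x along a
    return (R.from_euler('z',a)*R.from_euler('x',np.pi)).as_quat()
E
python3 - <<'E'
from h import *
for c in("top","side"):
    snap(c,c+"0"); K,T=P(c); print(c,K[0,0],(-T[:3,:3].T@T[:3,3]).round(3),T[2,:3].round(2))
zs=dict(tray_handle=.057,tray=0,tray_lip=.018,ball1_center=.014,ball2_center=.014,ball3_center=.014,bucket=0,bucket_rim=.1,wheel=0,bracket=.06,bracket_seat=.06,clip_left=.06,clip_right=.06,can=0,jar_purple=0,jar_orange=0,jar_green=0,wood_knife=0)
for n,z in zs.items():
    for c in("top","side"):
        for d in tip_of(c,n)[:3]: print(n,c,np.round(d["at"]),round(d["confidence"],2),onz(c,d["at"],z).round(3))
print(read_time_s(),read_tcp_rot(),read_qpos())
E
```

```text
top 590.8731956393182 [ 0.406 -0.175  1.37 ] [ 0.12 -0.   -0.99]
side 483.90851257559075 [0.378 0.857 0.744] [ 0.14 -0.83 -0.54]
tray_handle top [266. 250.] 0.7 [ 0.532 -0.065  0.057]
tray_handle top [263. 186.] 0.19 [ 0.677 -0.055  0.057]
tray_handle side [332. 266.] 0.58 [ 0.527 -0.073  0.057]
tray top [259. 241.] 0.69 [ 0.558 -0.042  0.   ]
tray top [269. 249.] 0.59 [ 0.539 -0.068  0.   ]
tray side [331. 284.] 0.88 [ 0.533 -0.073  0.   ]
tray_lip top [268. 214.] 0.9 [ 0.619 -0.065  0.018]
tray_lip top [386. 265.] 0.7 [ 0.504 -0.337  0.018]
tray_lip side [303. 280.] 0.94 [ 0.597 -0.058  0.018]
ball1_center top [254. 257.] 0.5 [ 0.518 -0.034  0.014]
ball1_center top [266. 247.] 0.22 [ 0.541 -0.062  0.014]
ball2_center top [307. 189.] 0.72 [ 0.678 -0.154  0.014]
ball2_center top [260. 239.] 0.65 [ 0.561 -0.046  0.014]
ball2_center top [375. 171.] 0.24 [ 0.724 -0.313  0.014]
ball2_center side [282. 260.] 0.64 [ 0.669 -0.138  0.014]
ball2_center side [319. 286.] 0.47 [ 0.556 -0.045  0.014]
ball3_center top [308. 192.] 0.66 [ 0.673 -0.155  0.014]
ball3_center top [280. 242.] 0.56 [ 0.55
[... 664 characters left out ...]
wheel top [196. 264.] 0.77 [0.501 0.101 0.   ]
wheel top [264. 186.] 0.36 [ 0.689 -0.051  0.   ]
wheel top [270. 217.] 0.31 [ 0.615 -0.067  0.   ]
bracket top [186. 258.] 0.95 [0.511 0.113 0.06 ]
bracket_seat top [196. 264.] 0.64 [0.497 0.089 0.06 ]
bracket_seat top [187. 264.] 0.62 [0.498 0.109 0.06 ]
bracket_seat top [346. 160.] 0.32 [ 0.738 -0.242  0.06 ]
bracket_seat side [268. 286.] 0.28 [0.658 0.029 0.06 ]Traceback (most recent call last):
  File "<stdin>", line 7, in <module>
ValueError: it knows: ball1_center, ball2_center, ball3_center, bracket, bracket_seat, bucket, bucket_rim, can, dinosaur, elephant, jar_green, jar_orange, jar_purple, tray, tray_handle, tray_lip, wheel, wood_knif
```

View pics/top0.png

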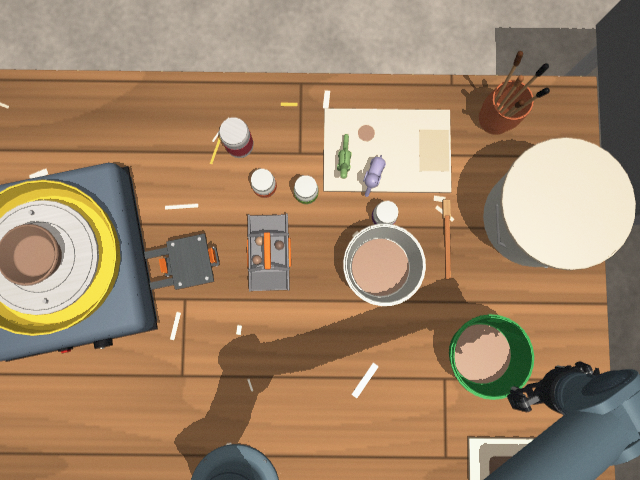

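View pics/side0.png

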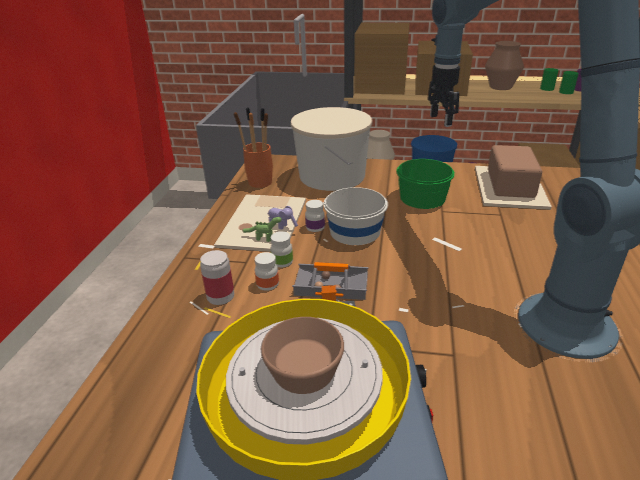

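The top view shows the tray at about (268,250), the white bucket with the blue band at (384,264), the bracket at (190,261) with orange clips at (160,263) and (213,255). The green bucket at (491,356) is the decoy. The side view shows the bracket hidden behind the wheel. Next I'll zoom in and segment.

```bash
python3 - <<'E'
from h import *
im=cv2.imread("pics/top0.png")
cr=cv2.resize(im[200:300,140:300],None,fx=5,fy=5,interpolation=cv2.INTER_CUBIC); cv2.imwrite("pics/crop0.png",cr)
hsv=cv2.cvtColor(im,cv2.COLOR_BGR2HSV)
org=cv2.inRange(hsv,(5,190,150),(16,255,255))
n,l,s,c=cv2.connectedComponentsWithStats(org)
for i in range(1,n):
    x,y,w,h,a=s[i]
    if a>8 and 140<x<310 and 190<y<310:
        pts=np.argwhere(l==i)[:,::-1].astype(np.float32); print("orange",x,y,w,h,a,c[i].round(1),cv2.minAreaRect(pts))
print([hsv[p[1],p[0]].tolist() for p in((190,250),(185,280),(205,262),(255,225),(285,280),(150,260))])
# white rim of bucket
K,T=P("top")
roi=np.zeros(im.shape[:2],np.uint8); roi[215:315,335:435]=1
w=((hsv[...,1]<60)&(hsv[...,2]>150)&(roi>0)).astype(np.uint8)
n,l,s,c=cv2.connectedComponentsWithStats(w); i=1+np.argmax(s[1:,4]); pts=np.argwhere(l==i)[:,::-1].astype(np.float32)
print("bucket",s[i],cv2.minEnclosingCircle(pts))
E
```

```text
orange 264 233 6 36 90 [265.5 248.3] ((266.0300598144531, 250.52684020996094), (35.228248596191406, 3.9364356994628906), 86.72950744628906)
orange 269 233 1 23 23 [269. 244.] ((269.0, 244.0), (22.0, 0.0), -90.0)
orange 289 238 2 29 38 [289.6 250.9] ((289.5, 252.0), (28.0, 1.0), 90.0)
orange 247 240 1 25 25 [247. 252.] ((247.0, 252.0), (24.0, 0.0), -90.0)
orange 208 248 7 15 64 [210.9 254.7] ((210.9807891845703, 254.90383911132812), (14.31647777557373, 4.3145551681518555), 78.69007110595703)
orange 269 257 2 10 12 [269.8 261.2] ((269.5, 261.5), (9.0, 1.0), 90.0)
orange 159 259 8 14 84 [162.7 265.2] ((162.66217041015625, 265.4729919433594), (13.97391414642334, 6.082762718200684), 80.53767395019531)
[[70, 7, 103], [70, 15, 102], [90, 8, 101], [0, 5, 154], [8, 8, 135], [14, 136, 172]]
bucket [ 343  215   83   91 1272] ((385.2466735839844, 259.5665283203125), 46.09038543701172)
```

View pics/crop0.png

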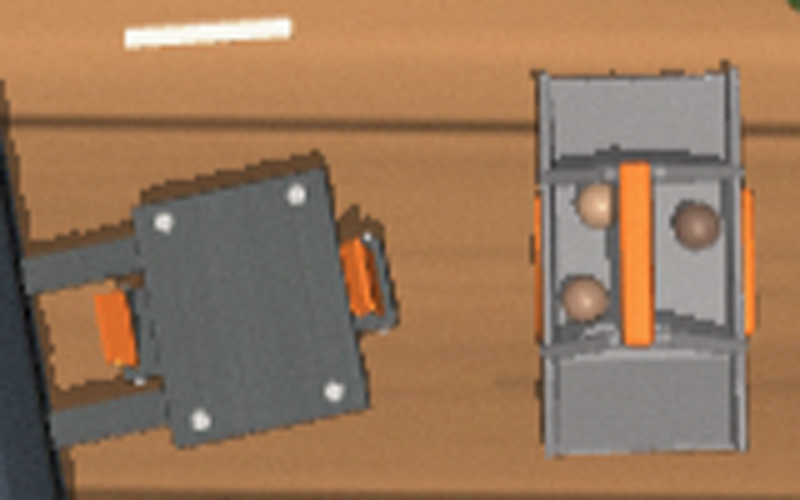

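The crop shows the bracket plate, with corners at about (134,208), (322,168), (370,405) and (178,446) in the crop. It also shows the tray with its handle bar at (620–656, 162–346) and all three balls. Next I'll fit the poses and plan.

```bash
python3 - <<'E'
from h import *
c2=lambda a:(np.array(a,float)+.5)/5-.5+[140,200]
def fit(L,U,x0):
    K,T=P("top")
    f=lambda p:(np.array([proj("top",[*(R.from_euler('z',p[2]).as_matrix()[:2,:2]@l[:2]+p[:2]),l[2]]) for l in L])-U).ravel()
    s=least_squares(f,x0,loss='soft_l1'); return s.x,f(s.x).round(1)
br,r=fit(np.array([[.055,.044,.06],[.055,-.044,.06],[-.055,-.044,.06],[-.055,.044,.06]]),c2([(134,208),(322,168),(370,405),(178,446)]),[.5,.1,.18]); print("bracket",br,r)
L=[[.086,.045,.028],[.086,-.045,.028],[-.086,-.045,.028],[-.086,.045,.028],[.041,.007,.066],[.041,-.007,.066],[-.041,-.007,.066],[-.041,.007,.066]]
tr,r=fit(np.array(L),c2([(539,73),(736,68),(747,450),(548,455),(620,162),(650,162),(656,346),(622,346)]),[.53,-.065,0]); print("tray",tr,r)
# clips head tops
for y in(.0545,-.0545):
    q=R.from_euler('z',br[2]).as_matrix()[:2,:2]@[0,y]+br[:2]; print("clip",proj("top",[*q,.085]))
print("bucket",onz("top",(384.5,265),.1), onz("side",(353,202),.1))
np.save("pose.npy",[br,tr])
print(R.from_quat(read_tcp_rot()).as_matrix().round(2),read_qpos(),read_time_s())
B=np.array([.502,-.322]); 
for a in(0,np.pi):
  o=down(tr[2]+a)
  print(a,inverse_kinematics([*tr[:2],.057],o))
  for t in(-40,40):
    q=(R.from_euler('y',t,degrees=True)*R.from_quat(down(a))).as_quat()
    print(" pour",t,inverse_kinematics([B[0]+np.sign(-t)*.075,B[1],.215],q))
  print(" br",inverse_kinematics([*br[:2],.117],down(br[2]+a)))
E
```

```text
bracket [0.50482848 0.1037823  0.22616573] [-0.7 -0.3  0.5 -0.6  0.4  0.3 -0.3  0.6]
tray [ 0.52993865 -0.06721892  0.04520799] [ 0.3  1.   0.1  0.7  0.  -0.6  0.  -0.3 -0.3 -0.  -0.  -0.2 -0.3 -0.2
  0.1  0. ]
clip [162.72826174 265.24835339]
clip [211.96273975 254.63111663]
bucket [ 0.49780778 -0.32384776  0.1       ] [ 0.50529428 -0.31646232  0.1       ]
[[ 0.91  0.42  0.  ]
 [ 0.42 -0.91  0.  ]
 [ 0.   -0.   -1.  ]] [ 1.03921803  0.3829066   0.04388591  1.59788137 -0.01788011  1.1612017
 -0.04986641] 1.2
0 [ 0.27904832  0.44471343 -0.26731858  1.99638832  0.17283979  0.72181256
 -1.61921474]
 pour -40 [ 0.8943764   0.25001793 -0.30500209  2.03467958 -0.86322713  0.41173281
 -0.22523155]
 pour 40 [ 0.40882437  0.57574567  0.01323331  1.54444193  0.26076083  1.67058993
 -1.21013194]
 br [ 0.27487583  0.37424105 -0.63799907  2.00133398  0.29239809  0.85617841
 -1.86858934]
3.141592653589793 [ 0.5425405   0.5006346  -0.57927777  1.9839695   0.38837667  0.76682235
  1.35103303]
 pour -40 [ 1.17075422  0.29287217 -0.616118    2.02243931 -0.65662128  0.36320213
  2.75444893]
 pour 40 [ 0.7861196   0.63695798 -0.52052824  1.52232435  0.46430586  1.76243905
  1.73691126]
 br [ 0.54052176  0.48796797 -0.96892022  1.99100968  0.50554741  0.92392069
  1.10565682]
```

```bash
python3 - <<'E'
from h import *
br,tr=np.load("pose.npy"); o=down(tr[2])
move_gripper(.06,20)
move_ptp([*tr[:2],.2],o); movel([*tr[:2],.058],speed=.12)
print(read_ft_force())
move_gripper(0,80); print("gap",read_finger_gap(),read_grasp_force(),read_time_s())
movel([*tr[:2],.075],speed=.08); print(read_ft_force(),read_ft_torque(),read_eef_pos())
movel([*tr[:2],.225],speed=.15)
snap("top","top1"); s=snap("side","side1"); t=cv2.imread("pics/top1.png")
cv2.imwrite("pics/c1.png",np.hstack([t[140:380,150:450],s[160:400,200:500,::-1]]))
for c in("top","side"):
  for d in tip_of(c,"tray_handle")[:1]: print(c,onz(c,d["at"],.224))
print(read_ft_force(),read_finger_gap(),read_qpos(),read_time_s())
E
```

```text
[-0.08098229 -0.38365196  0.07000752]
gap 0.012699540617415937 78.81875038146973 5.4917
[-0.01621187 -0.03387199 -3.69830323] [ 0.03747336  0.00808427 -0.00768967] [ 0.53022317 -0.06738847  0.07546179]
top [ 0.53038868 -0.07236968  0.224     ]
side [ 0.52291239 -0.07001692  0.224     ]
[-0.20824124  0.83223371 -2.57337974] 0.012557655629666117 [ 0.35665258  0.2137679  -0.34348619  1.88866561  0.08180353  1.05499771
 -1.54565878] 7.2083
```

View pics/c1.png

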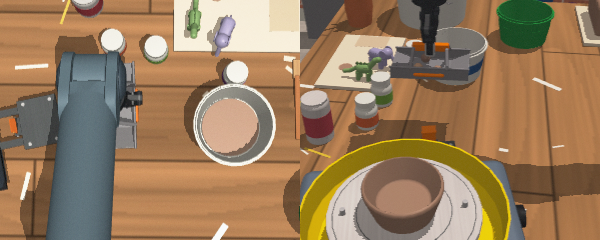

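The tray is held level, with the handle in the grip and the balls in it. The bucket mouth is at full-image (384,265), unchanged. Next I'll pour.

```bash
python3 - <<'E'
from h import *
B=np.array([.501,-.321]); lip=np.array([B[0]-.035,B[1],.132])
def pose(t,lift=0):
    Rt=R.from_euler('y',t,degrees=True); return lip+[0,0,lift]-Rt.apply([.085,0,-.039]),(Rt*R.from_quat(down(0))).as_quat()
p,o=pose(0,.055); movel(p,o,speed=.18)
p,o=pose(0,.04)
for t,l,sp in((14,.04,.06),(24,.015,.05),(32,0,.04),(41,0,.04)):
    p,o=pose(t,l); movel(p,o,speed=sp)
pause(1.0)
snap("top","top2"); t=cv2.imread("pics/top2.png"); s=snap("side","side2")
cv2.imwrite("pics/c2.png",np.hstack([t[140:380,250:550],s[100:340,230:530,::-1]]))
ft=read_ft_force(); print(ft,read_finger_gap(),read_eef_pos(),p,read_time_s())
for n in("ball1_center","ball2_center","ball3_center"):
  for c in("top","side"): print(n,c,[(np.round(d["at"]),round(d["confidence"],2)) for d in tip_of(c,n)[:2]])
E
```

```text
[ 1.04079759  0.57685108 -1.98913353] 0.01282751688710787 [ 0.42746875 -0.32098474  0.21717579] [ 0.42743599 -0.321       0.21719869] 11.9667
ball1_center top []
ball1_center side []
ball2_center top []
ball2_center side [(array([263., 241.]), 0.75), (array([220., 298.]), 0.39)]
ball3_center top []
ball3_center side []
```

View pics/c2.png

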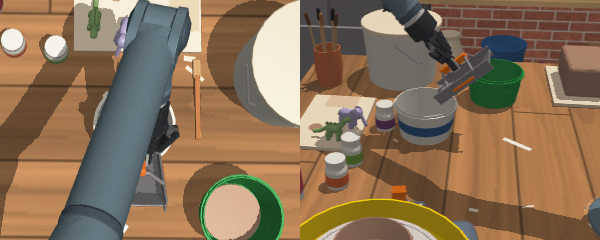

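The tray is tipped over the white bucket and looks empty, with the bucket standing. Now I'll level it, move over the bracket, and check.

```bash
python3 - <<'E'
from h import *
br,tr=np.load("pose.npy")
movel([.405,-.321,.235],down(0),speed=.08)
movel([*br[:2],.225],down(br[2]),speed=.2)
snap("top","top3"); t=cv2.imread("pics/top3.png"); s=snap("side","side3")
cv2.imwrite("pics/c3.png",np.hstack([cv2.resize(t[200:320,325:445],None,fx=3,fy=3),cv2.resize(s[170:350,200:400,::-1],None,fx=2,fy=2)]))
print(read_ft_force(),read_ft_torque(),read_finger_gap(),read_eef_pos(),read_qpos(),read_time_s())
for n in("ball1_center","ball2_center","ball3_center"):
  for c in("top","side"): print(n,c,[(np.round(d["at"]),round(d["confidence"],2)) for d in tip_of(c,n)[:2]])
E
```

```text
[ 0.34381826 -0.3454582  -3.14887956] [ 0.01135729  0.04424239 -0.02832787] 0.01268388393370426 [0.50483089 0.10283487 0.2249368 ] [ 0.19575917  0.19494379 -0.52360581  1.92280293  0.1121539   1.05244618
 -1.72160293] 15.5667
ball1_center top [(array([366., 292.]), 0.55)]
ball1_center side []
ball2_center top [(array([376., 174.]), 0.75), (array([372., 253.]), 0.55)]
ball2_center side []
ball3_center top [(array([389., 253.]), 0.63)]
ball3_center side [(array([312., 228.]), 0.17)]
```

View pics/c3.png

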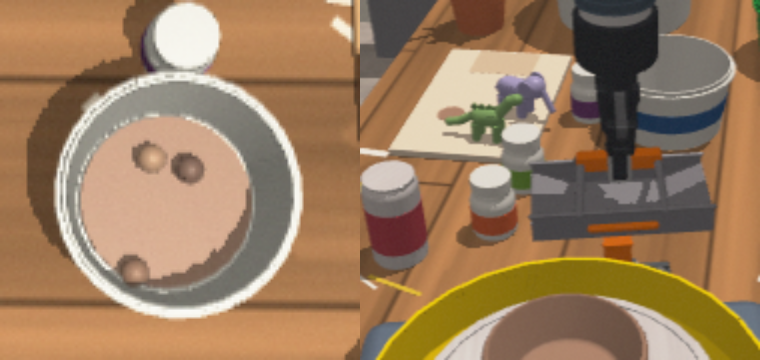

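All three balls lie in the bucket, at top-image pixels (372,253), (389,253) and (366,292). The empty tray hangs level over the bracket. Next I'll lower and press with force feedback.

```bash
python3 - <<'E'
from h import *
br,tr=np.load("pose.npy"); o=down(br[2]); z0=.118
print(read_ft_force().__repr__(),read_eef_pos())
movel([*br[:2],z0+.022],o,speed=.1); pause(.2)
f0=np.array(read_ft_force()); e=read_eef_pos(); print("base",f0.round(2),e.round(4) if hasattr(e,'round') else e)
for h in(17,15,13,11,9,7,4,2,0,-2,-4,-6,-8,-10):
    movel([*br[:2],z0+h/1000],o,speed=.03); pause(.1)
    f=np.array(read_ft_force())-f0; e=np.array(read_eef_pos()); print(h,f.round(1),((e-[*br[:2],z0])*1000).round(1),np.round(read_ft_torque(),2))
    if f[2]>22 or np.hypot(f[0],f[1])>15: break
print(read_finger_gap(),read_grasp_force(),read_time_s())
snap("top","top4"); snap("side","side4")
t=cv2.imread("pics/top4.png"); s=cv2.imread("pics/side4.png")
cv2.imwrite("pics/c4.png",np.hstack([cv2.resize(t[200:320,130:250],None,fx=3,fy=3),cv2.resize(s[200:320,200:330],None,fx=3,fy=3)]))
E
```

```text
array([ 1.2923272 ,  0.4217489 , -2.01177001]) [0.50482321 0.1036589  0.22501546]
base [ 0.89 -0.6  -1.94] [0.5055 0.1039 0.1408]
17 [-1.   3.  -0.4] [ 0.1  0.8 17.1] [ 0.5  -0.02  0.04]
15 [-0.9  5.   3.8] [ 0.4  1.  15.5] [ 0.89  0.09 -0.02]
13 [-2.7  5.3  6.8] [ 0.7  1.2 13.9] [ 0.95  0.24 -0.05]
11 [-3.1  6.4  7.4] [ 1.1  1.3 12.2] [ 1.04  0.18 -0.04]
9 [-1.2  6.   7. ] [ 1.3  1.3 10. ] [ 1.2   0.03 -0.05]
7 [ 0.8  6.5 -2.9] [-0.2  0.7  5.9] [ 1.38 -0.34 -0.01]
4 [-0.2  2.1 -6.5] [-1.9 -1.5  2.1] [0.68 0.09 0.01]
2 [-1.5  1.9 -3.7] [-0.3 -0.6  1.9] [ 0.4   0.28 -0.09]
0 [-2.2  1.5  1.4] [ 1.  -0.   0.7] [ 0.18  0.05 -0.02]
-2 [-6.7 -0.3 14.4] [ 1.  -0.1  0.6] [-0.16  1.11  0.02]
-4 [-10.9  -1.6  26.7] [1.  0.  0.6] [-0.36  2.11  0.02]
0.012492670159106259 82.93770432472229 20.9833
```

View pics/c4.png

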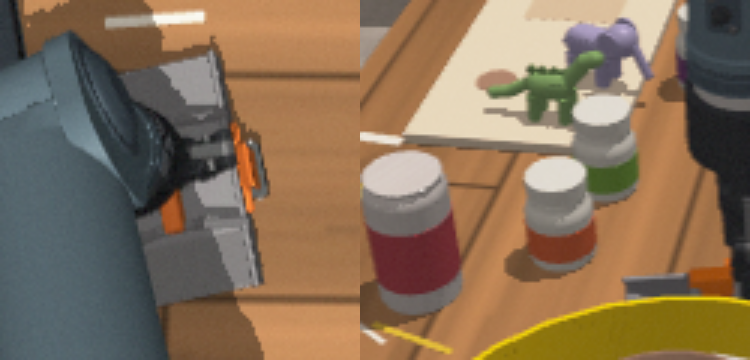

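The force rose to a peak, reversed as the clips pulled the tray down, then went stiff at about 0.6 mm: snapped home. In the picture the right-hand clip stands over the ridge, with tray corners at crop (215,42) and (262,284). I'll check the x-centring from those corners.

```bash
python3 - <<'E'
from h import *
br,_=np.load("pose.npy"); M=R.from_euler('z',br[2]).as_matrix()
seen=[(np.array(a)+.5)/3-.5+[130,200] for a in((215,42),(262,284))]
for x,s in zip((.086,-.086),seen):
    q=M@[x,-.045,.088]+[*br[:2],0]; d=M.T@(onz("top",s,.088)-[*br[:2],0])
    print(proj("top",q).round(1),s.round(1),"local seen",d.round(4))
for h in (0.088,): print(read_ft_force(),read_eef_pos(),read_time_s())
for n in("bucket","jar_purple","jar_orange","jar_green"):
  print(n,[np.round(onz("top",d["at"],0),3) for d in tip_of("top",n)[:1]])
E
```

```text
[199.9 217.2] [201.3 213.7] local seen [ 0.093  -0.0496  0.088 ]
[215.1 294.2] [217.  294.3] local seen [-0.0871 -0.049   0.088 ]
[-10.35356754  -3.65882911  23.85050601] [0.50587058 0.10371589 0.11855291] 21.0833
bucket [array([ 0.307, -0.55 ,  0.   ])]
jar_purple [array([ 0.621, -0.33 ,  0.   ])]
jar_orange [array([ 0.68 , -0.048,  0.   ])]
jar_green [array([ 0.68 , -0.154,  0.   ])]
```

```bash
python3 - <<'E'
from h import *
br,_=np.load("pose.npy"); M=R.from_euler('z',br[2]).as_matrix()
t=cv2.imread("pics/top4.png"); k=7; x0,y0=170,208
c=cv2.resize(t[y0:y0+95,x0:x0+65],None,fx=k,fy=k,interpolation=cv2.INTER_NEAREST)[:600]
def dot(p,col):
    u=(proj("top",M@p+[*br[:2],0])-[x0,y0]+.5)*k; cv2.circle(c,tuple(int(v) for v in u),3,col,-1)
for x in(.086,-.086): dot([x,-.045,.088],(0,0,255)); dot([x,-.045,.078],(0,255,255))
for x in(.03,-.03): dot([x,-.0505,.072],(255,0,0))
for x in(.041,-.041): dot([x,0,.126],(255,0,255))
for x in(.015,-.015): dot([x,-.057,.095],(0,255,0))
cv2.imwrite("pics/c5.png",c)
E
```

```text
(no output)
```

View pics/c5.png

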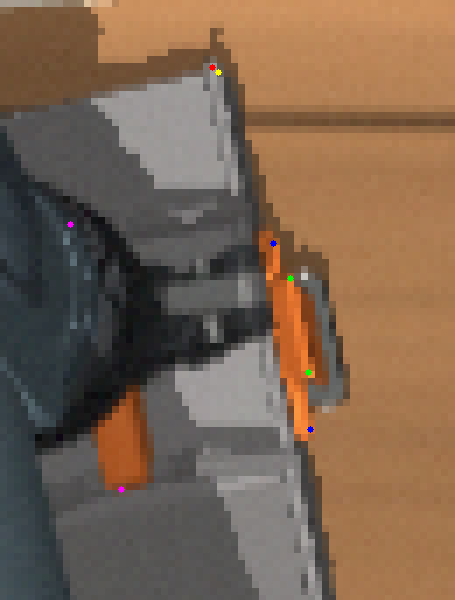

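The overlay matches within about 1 px: handle end at crop (122,490), ridge ends at (273,243) and (310,430), and the clip upright at (305,330). The left clip is hidden, so I'll check tilt before handing in.

```bash
python3 - <<'E'
from h import *
br,_=np.load("pose.npy"); M=R.from_euler('z',br[2])
pause(.3)
tilt=(M.inv()*R.from_quat(read_tcp_rot())*R.from_euler('x',np.pi).inv()).as_rotvec(degrees=True); f=np.array(read_ft_force()); z=read_eef_pos()[2]
print(tilt.round(2),f.round(1),np.round(read_ft_torque(),2),z,read_finger_gap(),read_time_s())
if abs(tilt[0])<1 and abs(tilt[1])<2 and 18<f[2]<32 and abs(z-.118)<.002: print(sign_off())
E
```

```text
[-0.16 -0.02 -0.02] [-9.8 -1.6 24.4] [-0.33  2.03  0.02] 0.11855860696693404 0.012668628308974576 21.5833
the job is handed in; nothing more can be done
None
```

The job is handed in at 21.6 s: all three balls are in the reclaim bucket, and the tray is snapped down on the bracket, still gripped and pressed at about 25 N. The left clip was hidden from the cameras, so I judged it home from the force curve, the stiff stop and a tool tilt of under 0.2°.

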